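# Sort salvaged components into the bay trays

## Robot

A 7-joint arm with a two-finger parallel gripper is mounted at the origin on a cart in front of the work surface, level with it; the furniture and walls round the work are solid. World frame = base frame: x ahead of the robot, y to its left, z up, the work surface at z = 0. Lengths are in m, angles in rad, forces in N, time in s.
With the tool pointing down it reaches from about 0.4 to 0.875 m from the base axis. Payload 6.5 kg.
Tool frame: the origin (TCP) lies midway between the tips of the shut fingers; the grasp point (between the pads) lies robot.grip_depth behind it (robot.grip_depth is the distance from the TCP to the grasp point, in m); z points along the fingers, y is the line along which they close (so a half turn about z gives the same grasp; the last joint's range is limited). The gripper opens to 85 mm and grips with 20 to 120 N. Pads are 22 mm wide; open, the fingers measure 114 mm over their backs; the gripper's body (76 mm by 85 mm) begins 54 mm behind the grasp point. The pads swing forward as they close: fully open they stand 13 mm farther back than shut.
Start: joints at [1.141, 0.536, -0.004, 1.538, 0.003, 1.067, -0.071], TCP at [0.231, -0.607, 0.231] pointing down, gripper open.
Joint ranges: [-2.7, 2.7], [-0.37, 2.16], [-1.27, 1.26], [0.24, 2.4], [-1.31, 4.45], [0.19, 1.91], [-2.76, 2.76]. Speed limits (rad/s): [2.39, 2.39, 3.14, 3.14, 3.14, 3.14, 3.14].

## Interface

Orientations are given as [roll, pitch, yaw] about the fixed x, y, z axes, in that order (R = Rz(yaw) Ry(pitch) Rx(roll)).
In Python, from station import status, imaging, order, robot gives the robot as it stands.
- The arm moves only by the tool step_arm, never from a script. Its argument "series" is a list of rows, each a list of 7 numbers: the shift along the world's x, y, z in mm, then the turn, a rotation vector about the world's x, y, z in degrees, then the opening, from 0 (shut) to 1 (fully open). In form: [[tx, ty, tz, ax, ay, az, claw], ...]. A call has exactly 10 rows; each row is the pose to reach, as a shift and turn from the pose commanded when the call began; what a row does not reach only later rows make up. A row lasts 1/8 s, in which the tool goes at most 62.5 mm and 10.7 degrees, less where a joint would pass 70% of its speed; a pose out of reach is approached as far as the arm can. A call with a gripper value outside its range is refused whole. The fingers move at their own pace and stop on an object; "force" is the grip in N (left out, the last holds). Time passes only in rows, so rows that repeat a pose let the fingers close, or fill a call up. It gives the time, the measured TCP pose, the force, the opening and the grip force at its end, in the units of the state.
- status.state(): the state, without advancing time (a new reading comes with each control period).
- imaging.get_image(name): name is "side" or "top"; returns (picture, depth): 400x640x3 uint8, blue, green, red; 400x640 float32, m along the optical axis (not along the pixel's ray), 0 where there is no reading.
- imaging.camera_params(name): a dict with "fx", "fy", "cx", "cy" (pixels), "k1" (the pictures are not rectified: a ray, as slopes to the right and down, at radius r is drawn at 1 + k1 r^2 times it, then the intrinsics apply), "R" (3x3) and "t" (3): a world point X has camera coordinates R X + t. Camera axes: x right, y down, z forward; pixel columns grow to the right and rows downward; lengths in m; the calibration is good to about 2 mm. A picture is of the moment at which its call begins. camera_params takes no time and is no camera call.
- order.sign_off(): hands the job in; it is judged then, once.
The state is a dict: "clock": time; "q": joint angles; "joint_vel": joint speeds; "effort": joint torques, N m; "ee_pos": TCP position; "eef_rot": TCP orientation; "force": force on the tool from outside, world axes, zero at the start; "torque": the same for the moment, N m; "gripper_width": finger opening in m; "gripper_force": force on a finger pad.
Only numpy, scipy, OpenCV 4.12 (cv2) and the standard library are available. Lean on these libraries where they do the work, as an engineer would, in place of code of your own. Each camera call takes 0.05 s, during which the arm holds its last target. There are 200 camera calls.

## Task

Sort the four loose electronic parts on the left of the desk into the three grey trays: each goes into the tray that already holds a part of its kind, in an empty bay, one part to a bay, set down flat on the bay's floor the same way up as it stands now. Leave the three parts already in the trays where they are.

Things in the scene. Friction and masses are not known exactly. Their poses are not given: they have to be found in the camera images.
- tray_a: shallow grey tray fixed to the desk, 171 (x) x 74 (y) mm, 12 high; three bays in a row along x, each 53 (x) by 68 (y) mm inside; walls, dividers and floor 3 mm thick. Origin: centre of underside, z up. Bay centres x = -56, 0, +56 mm, y = 0. Its -x end (blank white label) faces the robot within 12 degrees. The trays are alike; this is for capacitors: one in its +x bay, two bays empty.
- tray_b: shallow grey tray fixed to the desk, 171 (x) x 74 (y) mm, 12 high; three bays in a row along x, each 53 (x) by 68 (y) mm inside; walls, dividers and floor 3 mm thick. Origin: centre of underside, z up. Bay centres x = -56, 0, +56 mm, y = 0. Its -x end (blank white label) faces the robot within 12 degrees. The trays are alike; this is for heat sinks: one in its middle bay, two bays empty.
- tray_c: shallow grey tray fixed to the desk, 171 (x) x 74 (y) mm, 12 high; three bays in a row along x, each 53 (x) by 68 (y) mm inside; walls, dividers and floor 3 mm thick. Origin: centre of underside, z up. Bay centres x = -56, 0, +56 mm, y = 0. Its -x end (blank white label) faces the robot within 12 degrees. The trays are alike; this is for transformers: one in its -x bay, two bays empty.
- sample_capacitor: upright electrolytic capacitor, a plain round can, black, 22 mm across and 30 mm high, already in the +x bay of tray_a; stays there. Origin: centre of the underside, z up.
- sample_heatsink: already in the middle bay of tray_b, stays there: finned aluminium heat sink lying on its base, fins up, 36 (its x) by 50 (its y) mm, 25 mm high; fins run along y; best gripped across the 50 mm (pads on the y ends). Origin: centre of the underside, z up.
- sample_transformer: already in the -x bay of tray_c, stays there: small mains transformer standing on its core: dark core 20 (its x) by 42 (its y) mm, 35 mm high, yellow coil through it making it 34 mm deep in x between 7 and 28 mm height, metal pins up to 37 mm; best gripped across the 42 mm core (pads on the y ends). Origin: centre of the underside, z up.
- capacitor_small: upright electrolytic capacitor, a plain round can, blue, 25 mm across and 40 mm high, loose on the desk. Origin: centre of the underside, z up.
- capacitor_large: upright electrolytic capacitor, a plain round can, blue, 30 mm across and 46 mm high, loose on the desk. Origin: centre of the underside, z up.
- loose_heatsink: loose on the desk: finned aluminium heat sink lying on its base, fins up, 36 (its x) by 50 (its y) mm, 25 mm high; fins run along y; best gripped across the 50 mm (pads on the y ends). Origin: centre of the underside, z up.
- loose_transformer: loose on the desk: small mains transformer standing on its core: dark core 20 (its x) by 42 (its y) mm, 35 mm high, yellow coil through it making it 34 mm deep in x between 7 and 28 mm height, metal pins up to 37 mm; best gripped across the 42 mm core (pads on the y ends). Origin: centre of the underside, z up.

How it is judged:
By the outcome, as a careful person would: the job done as asked, in the order asked, and still so for the second after the job is handed in, with the robot touching nothing.
It also fails if it takes over 118 s, if anything falls off the work surface, if the arm or the gripper's body presses on something with over 40 N, if the wrist force passes 120 N, or if a joint passes its speed limit or range.

## Working session

There is one attempt and no reset: what is moved stays moved. The work goes in short steps, Python scripts to look and compute and a tool call to move; the robot and the scene stay as the last step left them, time stands still between calls to the robot, and variables do not carry over. Pictures are saved under pics/ and viewed, at most 14 in all, crops included, and the job is handed in when it is done.

Besides the shell and the picture viewer there is one more tool, called by a JSON object that holds its "name" and its "arguments". step_arm: Moves the arm, as the interface text tells. Its arguments: {"type":"object","properties":{"series":{"type":"array","items":{"type":"array","items":{"type":"number"}}},"force":{"type":"number"}},"required":["series"]}

```bash
ls; mkdir -p pics; cat > h.py <<'E'
import numpy as np, cv2
from station import status, imaging, order, robot
def grab(n,name):
    im,d=imaging.get_image(n); cv2.imwrite(f'pics/{name}.png',im); np.savez(f'pics/{name}.npz',im=im,d=d); return im,d
def cloud(n,d):
    p=imaging.camera_params(n); v,u=np.mgrid[0:d.shape[0],0:d.shape[1]]
    K=np.array([[p['fx'],0,p['cx']],[0,p['fy'],p['cy']],[0,0,1.]])
    s=cv2.undistortPoints(np.stack([u.ravel(),v.ravel()],1).astype(np.float64)[:,None],K,np.array([p['k1'],0,0,0.]))[:,0]
    z=d.ravel(); X=np.stack([s[:,0]*z,s[:,1]*z,z],1)
    W=(X-np.array(p['t']))@np.array(p['R']); W[z==0]=np.nan
    return W.reshape(*d.shape,3)
E
python3 - <<'E'
from h import *
for n in('top','side'):
    im,d=grab(n,n+'0'); p=imaging.camera_params(n); print(n,p['fx'],p['k1'],-np.array(p['R']).T@np.array(p['t']))
print(status.state(), robot.grip_depth)
E
```

```text
pics
top 450.02673964601706 -0.0526434097232371 [0.32212388 0.05853008 1.20922303]
side 416.66515540081105 -0.050862592262014956 [0.47922885 0.87415134 0.55559897]
{'clock': 0.1, 'q': array([ 1.14079421,  0.53708247, -0.00447251,  1.53878207,  0.00259546,
        1.06731266, -0.07117087]), 'joint_vel': array([-6.83365040e-04, -2.87848864e-03, -1.51164533e-03, -1.89101710e-03,
       -7.41706806e-04, -6.83462709e-05, -2.95454878e-04]), 'effort': array([ 1.92927269e-03, -5.84566963e+01,  1.05134580e+00, -2.59776127e+01,
        1.25503755e-02,  4.61742980e-03, -6.08968577e-06]), 'ee_pos': array([ 0.2310906 , -0.60691445,  0.23050251]), 'eef_rot': array([-3.14001675e+00,  9.54310075e-05,  3.63929999e-01]), 'force': array([-0.37038619, -0.30964963, -0.21967404]), 'torque': array([ 0.01005482, -0.00806379, -0.0229066 ]), 'gripper_force': 0.0, 'gripper_width': 0.08564204965259158} 0.0187
```

View pics/top0.png

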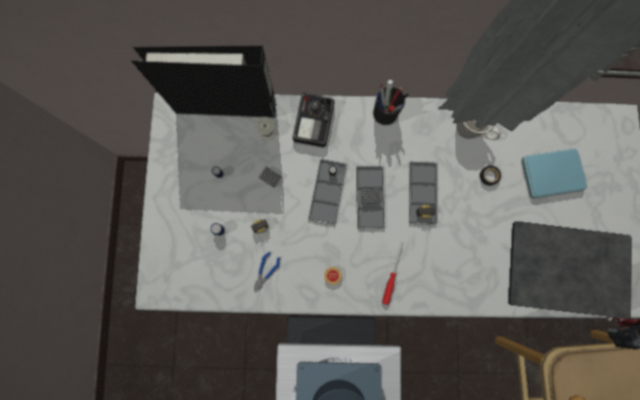

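View pics/side0.png

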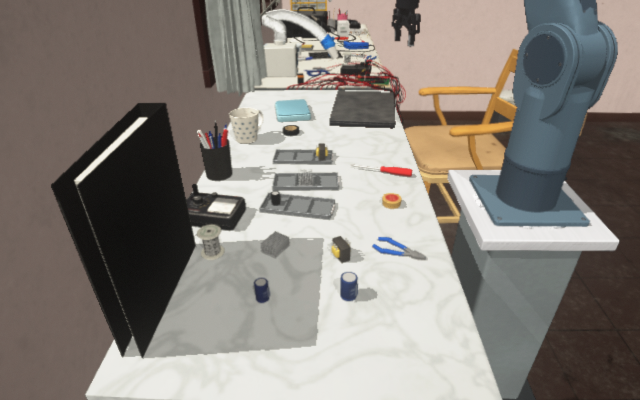

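Top view: image up is +x and left is +y. Trays a/b/c are at about (328,192), (370,197) and (423,193). Loose parts: small capacitor (217,172), large capacitor (218,229), heat sink (271,177), transformer (260,227). A binder and pen cup stand behind. Next I measure with depth from both cameras.

```bash
cat > meas.py <<'E'
from h import *
T=np.load('pics/top0.npz');S=np.load('pics/side0.npz')
Wt=cloud('top',T['d']);Ws=cloud('side',S['d'])
def at(W,u,v,r=20):
    return W[v-r:v+r,u-r:u+r].reshape(-1,3)
for n,W in(('top',Wt),('side',Ws)):
    m=(W[...,0]>.3)&(W[...,0]<.7)&(W[...,1]>-.4)&(W[...,1]<.5)&(abs(W[...,2])<.006)
    print(n,'desk z',np.nanmedian(W[...,2][m]),W[...,2][m].std())
pts={'cs':((217,172),(262,290)),'cl':((218,229),(349,286)),'hs':((271,177),(275,243)),'tr':((260,227),(342,249)),
 'sa':((332,171),(276,198)),'sb':((370,197),(308,181)),'sc':((426,213),(323,150))}
for k,(a,b) in pts.items():
    c=Wt[a[1],a[0]]; 
    for n,W in(('top',Wt),('side',Ws)):
        P=W.reshape(-1,3); lo=.008 if k[0]!='s' else .014
        P=P[(np.hypot(P[:,0]-c[0],P[:,1]-c[1])<.042)&(P[:,2]>lo)]
        if len(P)<5: print(k,n,len(P)); continue
        zt=np.percentile(P[:,2],95); Q=P[P[:,2]>zt-.008]
        r=cv2.minAreaRect((Q[:,:2]*1000).astype(np.float32))
        print(k,n,len(P),'ztop %.3f'%zt,'mean',Q.mean(0).round(4),'rect',np.round(r[0],1),np.round(r[1],1),round(r[2],1),'all ctr',((P.min(0)+P.max(0))/2).round(4))
# trays
for k,a in(('a',(328,192)),('b',(370,197)),('c',(423,193))):
    c=Wt[a[1],a[0]]
    for n,W in(('top',Wt),('side',Ws)):
        P=W.reshape(-1,3);P=P[(abs(P[:,0]-c[0])<.11)&(abs(P[:,1]-c[1])<.058)&(P[:,2]>.006)&(P[:,2]<.016)]
        r=cv2.minAreaRect((P[:,:2]*1000).astype(np.float32)); print('tray',k,n,c.round(3),len(P),np.round(r,1) if 0 else r)
def up(im,u0,v0,w,h,s): return cv2.resize(im[v0:v0+h,u0:u0+w],None,fx=s,fy=s,interpolation=cv2.INTER_CUBIC)
cv2.imwrite('pics/c1.png',up(T['im'],195,145,130,100,6))
cv2.imwrite('pics/c2.png',up(T['im'],300,150,150,90,5))
cv2.imwrite('pics/c3.png',up(S['im'],240,130,130,180,3))
E
python3 meas.py
```

```text
top desk z 0.000999660792922399 0.002304006652896193
side desk z -0.00022385437841321984 0.001307840481123517
cs top 105 ztop 0.045 mean [0.6033 0.3364 0.041 ] rect [603.  337.1] [22. 25.] 5.8 all ctr [0.6014 0.3367 0.0276]
cs side 266 ztop 0.040 mean [0.5997 0.3407 0.0381] rect [600.3 339.1] [23.5 23.8] 48.5 all ctr [0.5995 0.339  0.0248]
cl top 142 ztop 0.051 mean [0.4471 0.3266 0.047 ] rect [446.9 326.4] [26.4 29.1] 4.6 all ctr [0.4462 0.3265 0.0315]
cl side 415 ztop 0.046 mean [0.4453 0.3311 0.0442] rect [445.2 329.5] [29.7 28.4] 65.3 all ctr [0.4445 0.3302 0.0277]
hs top 230 ztop 0.029 mean [0.5951 0.1945 0.0253] rect [595.  195.5] [50.4 35.8] 57.7 all ctr [0.5948 0.1953 0.0202]
hs side 425 ztop 0.025 mean [0.593  0.1996 0.0227] rect [593.2 197. ] [51.6 38.5] 58.5 all ctr [0.5934 0.1969 0.0176]
tr top 189 ztop 0.039 mean [0.459  0.2159 0.0359] rect [459.4 216. ] [30.8 41.2] 26.7 all ctr [0.4605 0.2158 0.0253]
tr side 364 ztop 0.035 mean [0.457  0.2207 0.0332] rect [457.1 218.7] [32.3 45. ] 22.9 all ctr [0.4566 0.219  0.0231]
sa top 89 ztop 0.037 mean [0.6134 0.0244 0.0336] rect 
[... 805 characters left out ...]
4)
tray a side [0.557 0.035 0.003] 449 ((556.6431884765625, 40.362091064453125), (79.27531433105469, 172.77406311035156), 79.83039855957031)
tray b top [ 0.541 -0.077  0.025] 593 ((538.5009155273438, -76.49066162109375), (211.45791625976562, 114.37274169921875), 2.4687228202819824)
tray b side [ 0.541 -0.077  0.025] 440 ((543.1201782226562, -76.51667022705078), (171.98915100097656, 79.10393524169922), 0.6346907615661621)
tray c top [ 0.559 -0.225  0.006] 567 ((557.9949951171875, -223.9108123779297), (113.17617797851562, 212.6023712158203), 89.54834747314453)
tray c side [ 0.559 -0.225  0.006] 281 ((558.33984375, -220.6697998046875), (82.12820434570312, 172.83399963378906), 87.19298553466797)
```

View pics/c1.png

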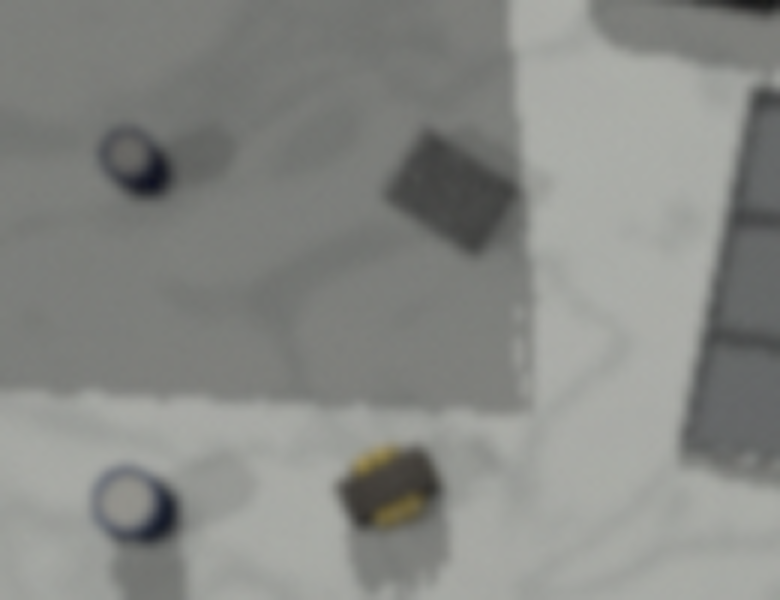

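View pics/c2.png

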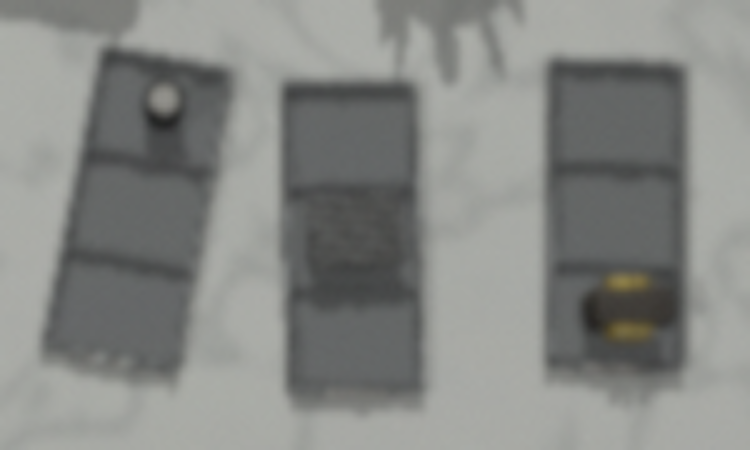

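View pics/c3.png

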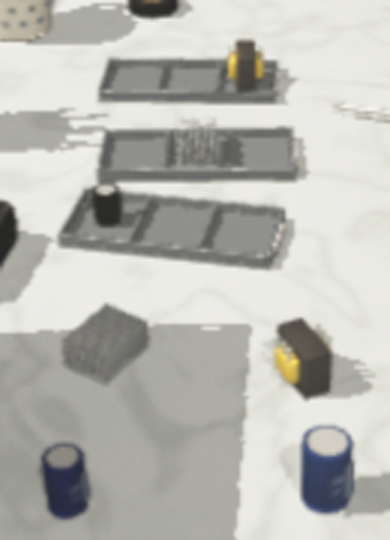

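Crops: the large capacitor is fully visible, the heat sink's fins run upper-left to lower-right, and the transformer core tilts slightly. In tray a the black capacitor is in the +x bay, in tray b the sink is in the middle, and in tray c the transformer is in the -x bay, so the samples match the description. Next I refine the tray poses and yaw angles by silhouette and overlay.

```bash
cat > m2.py <<'E'
from h import *
def plane(n,uv,z):
    p=imaging.camera_params(n);K=np.array([[p['fx'],0,p['cx']],[0,p['fy'],p['cy']],[0,0,1.]])
    s=cv2.undistortPoints(np.float64(uv)[:,None],K,np.array([p['k1'],0,0,0.]))[:,0]
    R=np.array(p['R']);c=-R.T@np.array(p['t']);r=np.c_[s,np.ones(len(s))]@R
    return c+r*((z-c[2])/r[:,2])[:,None]
def proj(n,X):
    p=imaging.camera_params(n);K=np.array([[p['fx'],0,p['cx']],[0,p['fy'],p['cy']],[0,0,1.]])
    return cv2.projectPoints(np.float64(X),cv2.Rodrigues(np.array(p['R']))[0],np.float64(p['t']),K,np.array([p['k1'],0,0,0.]))[0][:,0]
if __name__=='__main__':
    from scipy.optimize import minimize
    def box(x,y,a,L,W,H,z0=0):
        c,s=np.cos(a),np.sin(a)
        return np.array([[x+c*i*L/2-s*j*W/2,y+s*i*L/2+c*j*W/2,z0+k*H] for k in(0,1) for i,j in((-1,-1),(1,-1),(1,1),(-1,1))])
    def sil(n,X,sh,S=4):
        h=cv2.convexHull(((proj(n,X)+.5)*S).astype(np.float32)); m=np.zeros((sh[0]*S,sh[1]*S),np.uint8)
        cv2.fillConvexPoly(m,(h*16).astype(np.int32),1,shift=4); return cv2.resize(m.astype(np.float32),(sh[1],sh[0]),interpolation=cv2.INTER_AREA)
    objs={'a':(.557,.038,-.18,.171,.074,.012),'b':(.542,-.077,.03,.171,.074,.012),'c':(.558,-.223,-.03,.171,.074,.012),
     'hs':(.594,.196,1.0-1.57,.036,.050,.025),'tr':(.458,.2175,.4,.020,.042,.035)}
    for n in('top','side'):
        D=np.load(f'pics/{n}0.npz');im=D['im'].astype(np.float32)
        vis=D['im'].copy()
        for k,(x,y,a,L,W,H) in objs.items():
            if k=='tr' and n=='side': pass
            # contrast maximisation: mean inside vs ring outside
            def f(v):
                X=box(v[0]/1000,v[1]/1000,v[2]/100,L,W,H); m=sil(n,X,im.shape[:2])
                g=sil(n,box(v[0]/1000,v[1]/1000,v[2]/100,L+.014,W+.014,H),im.shape[:2])-m
                G=im.mean(2);  w=m.sum();q=np.maximum(g,0)
                mi=(m*G).sum()/w;mo=(q*G).sum()/q.sum()
                return mi-mo
            best=min((minimize(f,[x*1000+dx,y*1000,a*100+da],method='Nelder-Mead',options=dict(initial_simplex=np.array([x*1000+dx,y*1000,a*100+da])+np.array([[0,0,0],[4,0,0],[0,4,0],[0,0,8]]),maxiter=70)) for dx,da in((0,0),(3,6))),key=lambda r:r.fun)
            v=best.x;print(n,k,v[:2].round(1),'yaw',np.degrees(v[2]/100).round(1),'contrast',round(-best.fun,1))
E
time python3 m2.py
```

```text
top a [558.   37.1] yaw -9.8 contrast 49.1
top b [545.7 -78.6] yaw 1.3 contrast 54.7
top c [ 560.7 -223.2] yaw -1.1 contrast 55.6
top hs [593.5 193. ] yaw -29.9 contrast 40.0
top tr [458.5 216. ] yaw 24.0 contrast 59.8
side a [555.5  39.4] yaw -9.8 contrast 86.4Traceback (most recent call last):
  File "m2.py", line 32, in <module>
    best=min((minimize(f,[x*1000+dx,y*1000,a*100+da],method='Nelder-Mead',options=dict(initial_simplex=np.array([x*1000+dx,y*1000,a*100+da])+np.array([[0,0,0],[4,0,0],[0,4,0],[0,0,8]]),maxiter=70)) for dx,da in((0,0),(3,6))),key=lambda r:r.fun)
  File "m2.py", line 32, in <genexpr>
    best=min((minimize(f,[x*1000+dx,y*1000,a*100+da],method='Nelder-Mead',options=dict(initial_simplex=np.array([x*1000+dx,y*1000,a*100+da])+np.array([[0,0,0],[4,0,0],[0,4,0],[0,0,8]]),maxiter=70)) for dx,da in((0,0),(3,6))),key=lambda r:r.fun)
              ~~~~~~~~^^^^^^^^^^^^^^^^^^^^^^^^^^^^^^^^^^^^^^^^^^^^^^^^^^^^^^^^^^^^^^^^^^^^^^^^^^^^^^^^^^^^^^^^^^^^^^^^^^^^^^^^^^^^^^^^^^^^^^^^^^^^^^^^^^^^^^^^^^^^^^^^^^^^^^^^^^^^^^^^^^^^^^^^^^^^^^^
    res = _minimize_neldermead(fun, x0, args, callback, bounds=bounds,
                               **options)
    fsim[k] = func(sim[k])
              ~~~~^^^^^^^^
    fx = function(np.copy(x), *(wrapper_args + args))
  File "m2.py", line 28, in f
    g=sil(n,box(v[0]/1000,v[1]/1000,v[2]/100,L+.014,W+.014,H),im.shape[:2])-m
      ~~~^^^^^^^^^^^^^^^^^^^^^^^^^^^^^^^^^^^^^^^^^^^^^^^^^^^^^^^^^^^^^^^^^^
  File "m2.py", line 16, in sil
    h=cv2.convexHull(((proj(n,X)+.5)*S).astype(np.float32)); m=np.zeros((sh[0]*S,sh[1]*S),np.uint8)
                       ~~~~^^^^^
  File "m2.py", line 8, in proj
    p=imaging.camera_params(n);K=np.array([[p['fx'],0,p['cx']],[0,p['fy'],p['cy']],[0,0,1.]])
ValueError: time passes only in moves, steps and waits

real	0m35.019s
user	0m40.229s
sys	0m4.685s
```

{"name": "step_arm", "arguments": {"series": [[35,35,0,0,0,10,1],[70,75,0,0,0,20,1],[105,115,0,0,0,30,1],[140,155,0,0,0,40,1],[175,195,0,0,0,50,1],[210,235,0,0,0,60,1],[240,280,0,0,0,70,1],[265,330,0,0,0,80,1],[285,380,0,0,0,90,1],[300,430,0,0,0,100,1]], "force": 40}}

```text
clock: 1.35
ee_pos: [0.5318, -0.1757, 0.2311]
eef_rot: [3.142, -0.0, 2.115]
force: [0.5, -0.3, 0.4]
gripper_width: 0.0855
gripper_force: 0.0
```

{"name": "step_arm", "arguments": {"series": [[0,55,0,0,0,8,1],[0,110,0,0,0,16,1],[0,165,0,0,0,24,1],[-10,220,0,0,0,32,1],[-25,275,0,0,0,40,1],[-40,330,-10,0,0,49,1],[-55,385,-30,0,0,49,1],[-70,440,-50,0,0,49,1],[-80,485,-70,0,0,49,1],[-85,505,-80,0,0,49,1]]}}

```text
clock: 2.6
ee_pos: [0.4442, 0.3302, 0.1501]
eef_rot: [3.141, -0.002, 2.968]
force: [0.1, 0.0, -0.6]
gripper_width: 0.0855
gripper_force: 0.0
```

{"name": "step_arm", "arguments": {"series": [[0,0,0,0,0,0,1],[0,0,-25,0,0,0,1],[0,0,-50,0,0,0,1],[0,0,-75,0,0,0,1],[0,0,-100,0,0,0,1],[0,0,-115,0,0,0,1],[0,0,-126,0,0,0,1],[0,0,-131,0,0,0,1],[0,0,-131,0,0,0,1],[0,0,-131,0,0,0,1]]}}

```text
clock: 3.85
ee_pos: [0.4466, 0.3279, 0.0208]
eef_rot: [3.141, 0.001, 2.964]
force: [-0.2, -0.2, -0.3]
gripper_width: 0.0856
gripper_force: 0.0
```

{"name": "step_arm", "arguments": {"series": [[0,0,0,0,0,0,0],[0,0,0,0,0,0,0],[0,0,0,0,0,0,0],[0,0,0,0,0,0,0],[0,0,0,0,0,0,0],[0,0,0,0,0,0,0],[0,0,0,0,0,0,0],[0,0,0,0,0,0,0],[0,0,0,0,0,0,0],[0,0,0,0,0,0,0]], "force": 40}}

```text
clock: 5.1
ee_pos: [0.4464, 0.3277, 0.0205]
eef_rot: [3.141, 0.0, 2.964]
force: [-0.2, -0.7, 4.7]
gripper_width: 0.029
gripper_force: 39.5
```

{"name": "step_arm", "arguments": {"series": [[0,0,10,0,0,0,0],[0,0,25,0,0,0,0],[0,0,40,0,0,0,0],[0,0,55,0,0,0,0],[0,0,70,0,0,0,0],[0,0,80,0,0,0,0],[0,0,90,0,0,0,0],[0,0,90,0,0,0,0],[0,0,90,0,0,0,0],[0,0,90,0,0,0,0]]}}

```text
clock: 6.35
ee_pos: [0.446, 0.3273, 0.1098]
eef_rot: [-3.141, -0.001, 2.964]
force: [0.1, 0.7, -0.2]
gripper_width: 0.0289
gripper_force: 39.4
```

```bash
python3 - <<'E'
from h import *
im,d=grab('side','s1'); s=status.state(); print(s['q'][6],s['ee_pos'],s['gripper_width'],s['gripper_force'])
W=cloud('side',d);P=W.reshape(-1,3)
P=P[(np.hypot(P[:,0]-.446,P[:,1]-.328)<.02)];print(np.percentile(P[:,2],[1,5,20,50]) if len(P) else 0)
cv2.imwrite('pics/s1c.png',cv2.resize(im[170:330,250:430],None,fx=3,fy=3))
E
```

```text
0.21506310524971362 [0.44600819 0.32736195 0.10983431] 0.028883696514793014 39.4310599565506
[-2.15581595e-03 -1.31186027e-03  1.23486581e-04  1.23681459e-01]
```

View pics/s1c.png

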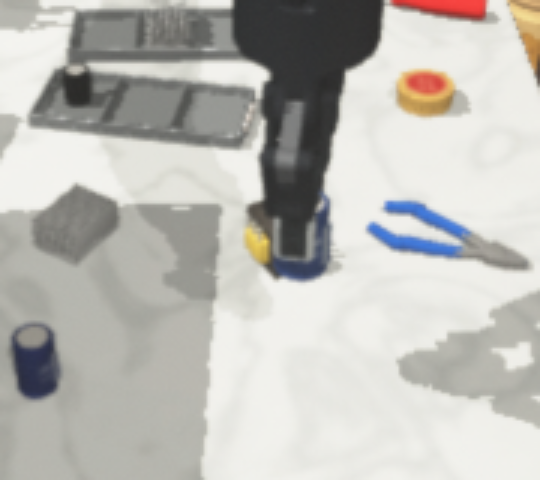

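The can is held about 90 mm up, with its bottom at crop (300,275). Carrying it to tray a's -x bay.

{"name": "step_arm", "arguments": {"series": [[4,-20,0,0,0,0,0],[12,-60,0,0,0,0,0],[21,-105,0,0,0,0,0],[30,-150,0,0,0,0,0],[39,-195,0,0,0,0,0],[47,-235,0,0,0,0,0],[53,-265,0,0,0,0,0],[55.5,-280,0,0,0,0,0],[55.5,-280,-10,0,0,0,0],[55.5,-280,-25,0,0,0,0]]}}

```text
clock: 7.65
ee_pos: [0.5017, 0.0492, 0.0846]
eef_rot: [3.14, 0.0, 2.966]
force: [0.1, 0.6, -0.4]
gripper_width: 0.0288
gripper_force: 39.5
```

{"name": "step_arm", "arguments": {"series": [[0,0,-15,0,0,0,0],[0,0,-30,0,0,0,0],[0,0,-42,0,0,0,0],[0,0,-50,0,0,0,0],[0,0,-55,0,0,0,0],[0,0,-58,0,0,0,0],[0,0,-60,0,0,0,0],[0,0,-60,0,0,0,0],[0,0,-60,0,0,0,0],[0,0,-60,0,0,0,0]]}}

```text
clock: 8.9
ee_pos: [0.5019, 0.0475, 0.0254]
eef_rot: [3.142, 0.0, 2.964]
force: [-0.6, -0.1, -1.1]
gripper_width: 0.0286
gripper_force: 39.5
```

{"name": "step_arm", "arguments": {"series": [[0,0,-1,0,0,0,0],[0,0,-1.5,0,0,0,0],[0,0,-2,0,0,0,0],[0,0,-2,0,0,0,0],[0,0,-2,0,0,0,0],[0,0,-2,0,0,0,0.45],[0,0,-2,0,0,0,0.6],[0,0,-2,0,0,0,0.8],[0,0,-2,0,0,0,0.8],[0,0,-2,0,0,0,0.8]]}}

```text
clock: 10.15
ee_pos: [0.5018, 0.0475, 0.0233]
eef_rot: [-3.142, -0.0, 2.964]
force: [-1.3, -0.0, -0.4]
gripper_width: 0.0684
gripper_force: 0.0
```

{"name": "step_arm", "arguments": {"series": [[0,0,0,0,0,0,0.8],[0,0,15,0,0,0,0.8],[0,0,30,0,0,0,0.8],[0,0,50,0,0,0,0.8],[0,0,70,0,0,0,0.8],[0,0,90,0,0,0,1],[0,0,100,0,0,0,1],[0,20,100,0,0,0,1],[10,60,100,0,0,0,1],[30,110,100,0,0,0,1]]}}

```text
clock: 11.4
ee_pos: [0.5318, 0.1571, 0.1233]
eef_rot: [-3.14, -0.0, 2.962]
force: [1.9, -0.1, 0.4]
gripper_width: 0.0853
gripper_force: 0.0
```

{"name": "step_arm", "arguments": {"series": [[14,36,0,0,0,0,1],[32,82,0,0,0,0,1],[50,128,0,0,0,0,1],[64,165,0,0,0,0,1],[70,180,0,0,0,0,1],[70,180,0,0,0,0,1],[70,180,-15,0,0,0,1],[70,180,-35,0,0,0,1],[70,180,-55,0,0,0,1],[70,180,-70,0,0,0,1]]}}

```text
clock: 12.65
ee_pos: [0.6011, 0.3366, 0.051]
eef_rot: [-3.14, -0.002, 2.964]
force: [0.8, -0.8, -0.1]
gripper_width: 0.0852
gripper_force: 0.0
```

{"name": "step_arm", "arguments": {"series": [[0,0,-15,0,0,0,1],[0,0,-25,0,0,0,1],[0,0,-32,0,0,0,1],[0,0,-32,0,0,0,1],[0,0,-32,0,0,0,0],[0,0,-32,0,0,0,0],[0,0,-32,0,0,0,0],[0,0,-32,0,0,0,0],[0,0,-32,0,0,0,0],[0,0,-32,0,0,0,0]]}}

```text
clock: 13.9
ee_pos: [0.602, 0.3376, 0.0217]
eef_rot: [3.141, 0.0, 2.964]
force: [-1.5, -1.4, 4.6]
gripper_width: 0.0237
gripper_force: 39.4
```

{"name": "step_arm", "arguments": {"series": [[0,0,0,0,0,0,0],[0,0,0,0,0,0,0],[0,0,0,0,0,0,0],[0,0,10,0,0,0,0],[0,0,25,0,0,0,0],[0,0,45,0,0,0,0],[0,0,65,0,0,0,0],[0,0,80,0,0,0,0],[0,0,90,0,0,0,0],[0,0,90,0,0,0,0]]}}

```text
clock: 15.15
ee_pos: [0.6021, 0.3378, 0.1121]
eef_rot: [3.141, 0.001, 2.964]
force: [-0.5, 0.2, -0.4]
gripper_width: 0.0235
gripper_force: 39.2
```

{"name": "step_arm", "arguments": {"series": [[-3,-20,0,0,0,0,0],[-9,-60,0,0,0,0,0],[-16,-105,0,0,0,0,0],[-23,-155,0,0,0,0,0],[-31,-205,0,0,0,0,0],[-38,-250,0,0,0,0,0],[-43,-285,0,0,0,0,0],[-45,-300,0,0,0,0,0],[-45,-300,-10,0,0,0,0],[-45,-300,-25,0,0,0,0]]}}

```text
clock: 16.4
ee_pos: [0.557, 0.0394, 0.0856]
eef_rot: [3.14, 0.001, 2.966]
force: [-0.5, 0.4, 0.1]
gripper_width: 0.0237
gripper_force: 39.3
```

{"name": "step_arm", "arguments": {"series": [[0,0,-15,0,0,0,0],[0,0,-30,0,0,0,0],[0,0,-42,0,0,0,0],[0,0,-50,0,0,0,0],[0,0,-55,0,0,0,0],[0,0,-59,0,0,0,0],[0,0,-61,0,0,0,0],[0,0,-62,0,0,0,0],[0,0,-62,0,0,0,0],[0,0,-62,0,0,0,0]]}}

```text
clock: 17.65
ee_pos: [0.557, 0.0375, 0.0246]
eef_rot: [-3.142, 0.0, 2.964]
force: [-0.3, -0.3, 4.6]
gripper_width: 0.0232
gripper_force: 39.6
```

{"name": "step_arm", "arguments": {"series": [[0,0,0,0,0,0,0.4],[0,0,0,0,0,0,0.6],[0,0,0,0,0,0,0.8],[0,0,0,0,0,0,0.8],[0,0,10,0,0,0,0.8],[0,0,30,0,0,0,0.8],[0,0,50,0,0,0,0.8],[0,0,70,0,0,0,0.8],[0,0,85,0,0,0,1],[0,0,95,0,0,0,1]]}}

```text
clock: 18.9
ee_pos: [0.5571, 0.0375, 0.1205]
eef_rot: [3.142, 0.001, 2.964]
force: [-0.3, 0.5, -0.6]
gripper_width: 0.0856
gripper_force: 0.0
```

{"name": "step_arm", "arguments": {"series": [[5,25,0,0,0,-7,1],[13,60,0,0,0,-14,1],[22,100,0,0,0,-21,1],[31,135,0,0,0,-21,1],[37,157,0,0,0,-21,1],[37,157,0,0,0,-21,1],[37,157,-20,0,0,-21,1],[37,157,-40,0,0,-21,1],[37,157,-60,0,0,-21,1],[37,157,-70,0,0,-21,1]]}}

```text
clock: 20.15
ee_pos: [0.5927, 0.1936, 0.047]
eef_rot: [-3.139, -0.002, 2.597]
force: [-0.8, -0.4, 0.4]
gripper_width: 0.0854
gripper_force: 0.0
```

```bash
python3 - <<'E'
from h import *
im,d=grab('side','s2'); s=status.state(); print(s['q'][6],s['ee_pos'],s['eef_rot'])
t,_=grab('top','t2')
a=cv2.resize(im[130:310,220:400],None,fx=2.2,fy=2.2);b=cv2.resize(t[140:240,245:345],None,fx=3.96,fy=3.96)
cv2.imwrite('pics/s2c.png',np.hstack([a,b]))
E
```

```text
0.21088638488566513 [0.59242086 0.19369562 0.04647477] [-3.13896153e+00 -2.18693004e-03  2.59767993e+00]
```

View pics/s2c.png

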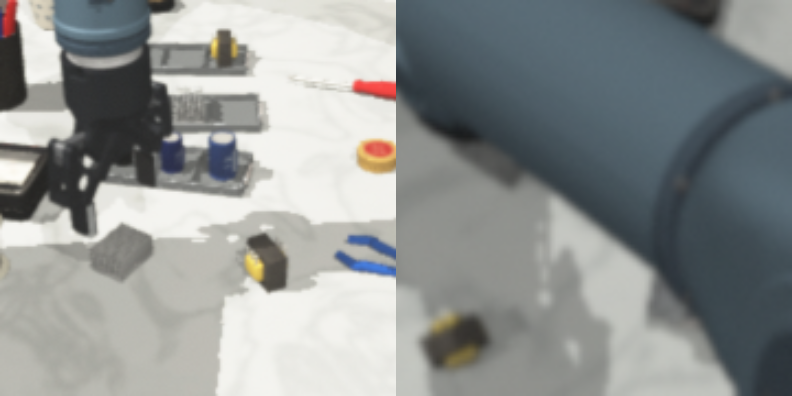

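The picture shows both capacitors upright in tray a's middle and -x bays. The open gripper is about 40 mm above the heat sink at crop (122,250), with its fingers lined up along the long axis.

{"name": "step_arm", "arguments": {"series": [[0,0,-10,0,0,0,1],[0,0,-20,0,0,0,1],[0,0,-30,0,0,0,1],[0,0,-37,0,0,0,1],[0,0,-40,0,0,0,1],[0,0,-40,0,0,0,1],[0,0,-40,0,0,0,0],[0,0,-40,0,0,0,0],[0,0,-40,0,0,0,0],[0,0,-40,0,0,0,0]], "force": 40}}

```text
clock: 21.5
ee_pos: [0.5942, 0.1947, 0.0099]
eef_rot: [3.141, 0.001, 2.598]
force: [-0.7, -0.9, 5.7]
gripper_width: 0.0488
gripper_force: 41.8
```

{"name": "step_arm", "arguments": {"series": [[0,0,0,0,0,0,0],[0,0,0,0,0,0,0],[0,0,0,0,0,0,0],[0,0,0,0,0,0,0],[0,0,5,0,0,0,0],[0,0,10,0,0,0,0],[0,0,15,0,0,0,0],[0,0,20,0,0,0,0],[0,0,25,0,0,0,0],[0,0,30,0,0,0,0]]}}

```text
clock: 22.75
ee_pos: [0.5938, 0.1945, 0.0397]
eef_rot: [3.142, 0.0, 2.598]
force: [-0.7, 0.5, -0.8]
gripper_width: 0.0488
gripper_force: 41.4
```

```bash
python3 - <<'E'
from h import *
im,d=grab('side','s3'); s=status.state(); print(s['ee_pos'],s['gripper_width'],s['gripper_force'])
cv2.imwrite('pics/s3c.png',cv2.resize(im[190:290,220:340],None,fx=5,fy=5))
E
```

```text
[0.59420287 0.19472966 0.04028267] 0.04884293136407307 41.395415402948856
```

View pics/s3c.png

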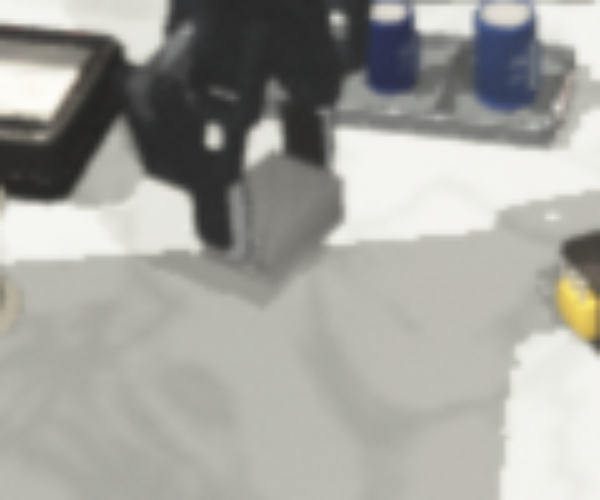

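The sink is held level, with the visible finger pad gripping its end at crop (235,210). Lifting clear, then over to tray b's -x bay.

{"name": "step_arm", "arguments": {"series": [[0,0,20,0,0,0,0],[0,0,45,0,0,0,0],[0,0,70,0,0,0,0],[-5,-13,85,0,0,0,0],[-15,-40,90,0,0,8,0],[-29,-75,90,0,0,16,0],[-45,-117,90,0,0,24,0],[-61,-160,90,0,0,32.5,0],[-78,-202,90,0,0,32.5,0],[-92,-240,90,0,0,32.5,0]]}}

```text
clock: 24.05
ee_pos: [0.5001, -0.0482, 0.1294]
eef_rot: [-3.14, -0.001, -3.119]
force: [0.2, -0.8, -0.4]
gripper_width: 0.0485
gripper_force: 41.5
```

{"name": "step_arm", "arguments": {"series": [[-9,-24,0,0,0,0,0],[-13.5,-34,0,0,0,0,0],[-13.5,-34,-20,0,0,0,0],[-13.5,-34,-45,0,0,0,0],[-13.5,-34,-70,0,0,0,0],[-13.5,-34,-90,0,0,0,0],[-13.5,-34,-103,0,0,0,0],[-13.5,-34,-108,0,0,0,0],[-13.5,-34,-108,0,0,0,0],[-13.5,-34,-108,0,0,0,0]]}}

```text
clock: 25.3
ee_pos: [0.4888, -0.0795, 0.0219]
eef_rot: [-3.141, 0.001, -3.118]
force: [-0.3, -0.2, -0.3]
gripper_width: 0.0487
gripper_force: 41.5
```

```bash
python3 - <<'E'
from h import *
im,d=grab('side','s4'); 
cv2.imwrite('pics/s4c.png',cv2.resize(im[130:220,250:370],None,fx=6,fy=6))
E
```

```text
(no output)
```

View pics/s4c.png

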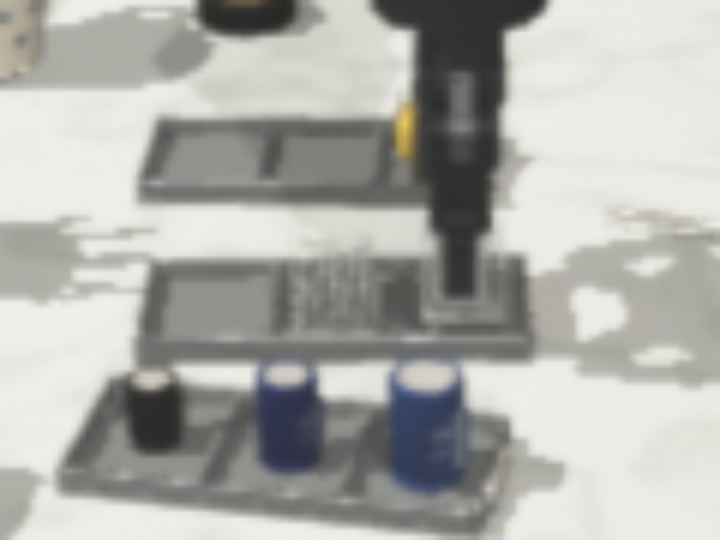

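The sink sits over tray b's -x bay: columns 420–505, with the bay spanning about 390–520. Lowering it.

{"name": "step_arm", "arguments": {"series": [[0,0,-3,0,0,0,0],[0,0,-6,0,0,0,0],[0,0,-8,0,0,0,0],[0,0,-8.5,0,0,0,0],[0,0,-9,0,0,0,0],[0,0,-9,0,0,0,0],[0,0,-9,0,0,0,0],[0,0,-9,0,0,0,0],[0,0,-9,0,0,0,0],[0,0,-9,0,0,0,0]]}}

```text
clock: 26.6
ee_pos: [0.4882, -0.0795, 0.0128]
eef_rot: [-3.141, -0.0, -3.118]
force: [-2.7, -0.5, 8.4]
gripper_width: 0.0487
gripper_force: 42.4
```

{"name": "step_arm", "arguments": {"series": [[0,0,0,0,0,0,0.7],[0,0,0,0,0,0,0.75],[0,0,0,0,0,0,0.8],[0,0,0,0,0,0,0.8],[0,0,10,0,0,0,0.8],[0,0,30,0,0,0,0.8],[0,0,50,0,0,0,0.8],[0,0,75,0,0,0,0.8],[0,0,95,0,0,0,1],[0,0,105,0,0,0,1]]}}

```text
clock: 27.85
ee_pos: [0.4889, -0.0796, 0.119]
eef_rot: [-3.141, 0.002, -3.118]
force: [0.7, -0.0, -0.4]
gripper_width: 0.0855
gripper_force: 0.0
```

{"name": "step_arm", "arguments": {"series": [[-2,20,0,0,0,0,1],[-6,60,0,0,0,0,1],[-11,110,0,0,0,6,1],[-16,160,0,0,0,12,1],[-21,210,0,0,0,18,1],[-26,255,0,0,0,22.5,1],[-29,285,0,0,0,22.5,1],[-30,296,0,0,0,22.5,1],[-30,296,-15,0,0,22.5,1],[-30,296,-35,0,0,22.5,1]]}}

```text
clock: 29.1
ee_pos: [0.4587, 0.2145, 0.0808]
eef_rot: [-3.14, -0.001, -2.728]
force: [0.4, -0.4, -0.6]
gripper_width: 0.0854
gripper_force: 0.0
```

```bash
python3 - <<'E'
from h import *
im,d=grab('side','s5'); t,_=grab('top','t5')
a=cv2.resize(im[130:310,220:400],None,fx=2.2,fy=2.2);b=cv2.resize(t[150:240,300:390],None,fx=4.4,fy=4.4)
cv2.imwrite('pics/s5c.png',np.hstack([a,b])); s=status.state(); print(s['ee_pos'],s['eef_rot'])
E
```

```text
[0.45690544 0.21379886 0.0793973 ] [-3.14048446 -0.00517393 -2.72722472]
```

View pics/s5c.png

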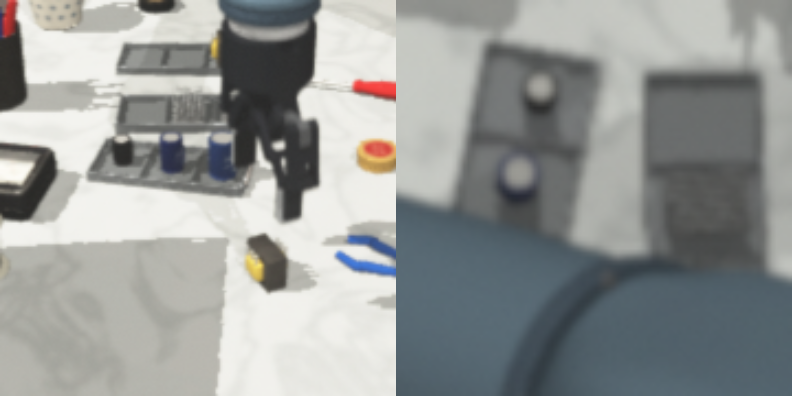

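Both capacitors are upright in tray a. The gripper hangs above the transformer at side crop (267,262), fingers along its core.

{"name": "step_arm", "arguments": {"series": [[0,0,-8,0,0,0,1],[0,0,-22,0,0,0,1],[0,0,-36,0,0,0,1],[0,0,-50,0,0,0,1],[0,0,-60,0,0,0,1],[0,0,-66,0,0,0,1],[0,0,-69,0,0,0,1],[0,0,-69,0,0,0,1],[0,0,-69,0,0,0,0],[0,0,-69,0,0,0,0]]}}

```text
clock: 30.45
ee_pos: [0.4585, 0.2166, 0.0136]
eef_rot: [-3.142, 0.001, -2.725]
force: [-1.2, -0.0, 0.4]
gripper_width: 0.0517
gripper_force: 0.0
```

{"name": "step_arm", "arguments": {"series": [[0,0,0,0,0,0,0],[0,0,0,0,0,0,0],[0,0,0,0,0,0,0],[0,0,0,0,0,0,0],[0,0,0,0,0,0,0],[0,0,0,0,0,0,0],[0,0,0,0,0,0,0],[0,0,0,0,0,0,0],[0,0,0,0,0,0,0],[0,0,0,0,0,0,0]]}}

```text
clock: 31.7
ee_pos: [0.4585, 0.2166, 0.0138]
eef_rot: [-3.141, 0.001, -2.725]
force: [-1.3, -1.4, 5.4]
gripper_width: 0.0415
gripper_force: 40.0
```

{"name": "step_arm", "arguments": {"series": [[0,0,5,0,0,0,0],[0,0,15,0,0,0,0],[0,0,30,0,0,0,0],[0,0,50,0,0,0,0],[0,0,70,0,0,0,0],[0,0,90,0,0,0,0],[0,0,105,0,0,0,0],[0,0,115,0,0,0,0],[0,0,115,0,0,0,0],[0,0,115,0,0,0,0]]}}

```text
clock: 32.95
ee_pos: [0.4579, 0.2163, 0.1278]
eef_rot: [-3.142, -0.001, -2.725]
force: [0.4, -0.0, -1.6]
gripper_width: 0.0412
gripper_force: 40.6
```

```bash
python3 - <<'E'
from h import *
im,d=grab('side','s6'); t,_=grab('top','t6')
cv2.imwrite('pics/s6c.png',cv2.resize(im[120:300,240:400],None,fx=3,fy=3)); s=status.state(); print(s['ee_pos'],s['eef_rot'],s['gripper_width'])
E
```

```text
[0.45787414 0.2163384  0.12769058] [ 3.14148151e+00 -1.13744528e-03 -2.72535830e+00] 0.041669630003931396
```

View pics/s6c.png

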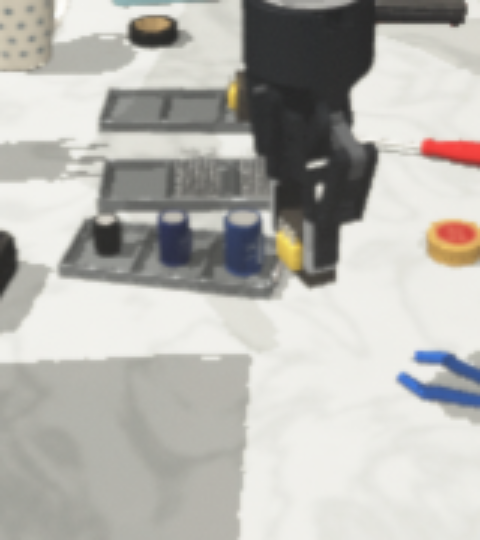

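Transformer held level at crop (305,250). Carrying it to tray c's +x bay.

{"name": "step_arm", "arguments": {"series": [[7,-20,0,0,0,0,0],[21,-60,0,0,0,-5,0],[39,-110,0,0,0,-10,0],[57,-160,0,0,0,-15,0],[75,-210,0,0,0,-20,0],[93,-260,0,0,0,-25,0],[111,-310,0,0,0,-25,0],[129,-360,0,0,0,-25,0],[145,-405,0,0,0,-25,0],[154,-430,0,0,0,-25,0]]}}

```text
clock: 34.3
ee_pos: [0.6121, -0.2169, 0.1272]
eef_rot: [-3.141, -0.001, 3.118]
force: [1.2, 0.7, -1.6]
gripper_width: 0.0416
gripper_force: 40.7
```

{"name": "step_arm", "arguments": {"series": [[3.5,-10,0,0,0,0,0],[3.5,-10,0,0,0,0,0],[3.5,-10,-15,0,0,0,0],[3.5,-10,-35,0,0,0,0],[3.5,-10,-55,0,0,0,0],[3.5,-10,-75,0,0,0,0],[3.5,-10,-90,0,0,0,0],[3.5,-10,-98,0,0,0,0],[3.5,-10,-100,0,0,0,0],[3.5,-10,-100,0,0,0,0]]}}

```text
clock: 35.55
ee_pos: [0.6162, -0.2236, 0.0287]
eef_rot: [-3.141, 0.001, 3.121]
force: [0.8, 0.0, -0.7]
gripper_width: 0.041
gripper_force: 40.7
```

```bash
python3 - <<'E'
from h import *
im,d=grab('side','s7'); s=status.state(); print(s['ee_pos'],s['eef_rot'])
cv2.imwrite('pics/s7c.png',cv2.resize(im[110:210,240:360],None,fx=6,fy=6))
E
```

```text
[ 0.61629858 -0.22358657  0.02894692] [-3.14130521e+00  1.10182836e-03  3.12131674e+00]
```

View pics/s7c.png

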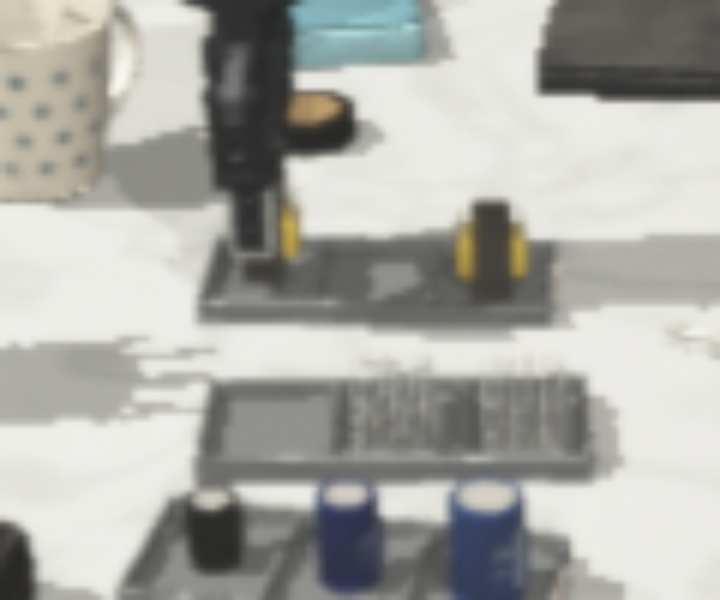

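The transformer hangs over tray c's +x bay, its core at column 265 against a bay centre of about 268. The sink is flat in tray b's -x bay. Lowering.

{"name": "step_arm", "arguments": {"series": [[0,0,-3,0,0,0,0],[0,0,-7,0,0,0,0],[0,0,-10,0,0,0,0],[0,0,-11,0,0,0,0],[0,0,-12,0,0,0,0],[0,0,-12,0,0,0,0],[0,0,-12,0,0,0,0],[0,0,-12,0,0,0,0],[0,0,-12,0,0,0,0],[0,0,-12,0,0,0,0]]}}

```text
clock: 36.85
ee_pos: [0.6157, -0.2234, 0.0169]
eef_rot: [-3.141, -0.0, 3.121]
force: [-3.3, 1.0, 5.5]
gripper_width: 0.0413
gripper_force: 41.3
```

Contact at the expected height, so I release, retreat up, and clear the view.

{"name": "step_arm", "arguments": {"series": [[0,0,0,0,0,0,0.6],[0,0,0,0,0,0,0.7],[0,0,0,0,0,0,0.8],[0,0,0,0,0,0,0.8],[0,0,10,0,0,0,0.8],[0,0,30,0,0,0,0.8],[0,0,60,0,0,0,0.8],[0,0,100,0,0,0,0.8],[0,0,150,0,0,0,1],[0,0,200,0,0,0,1]]}}

```text
clock: 38.1
ee_pos: [0.6159, -0.2232, 0.2196]
eef_rot: [-3.141, 0.001, 3.122]
force: [0.8, -0.8, 0.6]
gripper_width: 0.0851
gripper_force: 0.0
```

{"name": "step_arm", "arguments": {"series": [[-10,-30,0,0,0,0,1],[-30,-70,0,0,0,0,1],[-60,-110,0,0,0,0,1],[-90,-150,0,0,0,0,1],[-120,-190,0,0,0,0,1],[-150,-220,0,0,0,0,1],[-180,-250,0,0,0,0,1],[-200,-270,0,0,0,0,1],[-200,-270,0,0,0,0,1],[-200,-270,0,0,0,0,1]]}}

```text
clock: 39.35
ee_pos: [0.4169, -0.4924, 0.2174]
eef_rot: [-3.141, 0.002, 3.123]
force: [0.3, -0.2, 0.4]
gripper_width: 0.0855
gripper_force: 0.0
```

```bash
python3 - <<'E'
from h import *
im,d=grab('side','s8'); t,_=grab('top','t8')
cv2.imwrite('pics/s8c.png',np.hstack([cv2.resize(im[130:230,250:350],(400,400)),cv2.resize(t[150:240,300:450],(400,240))[:0].reshape(0,400,3) if 0 else cv2.copyMakeBorder(cv2.resize(t[150:240,305:445],(400,257)),0,143,0,0,0)]))
W=cloud('side',d).reshape(-1,3)
for n,x,y in(('cl',.5015,.0477),('cs',.5567,.038),('hs',.4885,-.0787),('tr',.6155,-.2235)):
    P=W[(np.hypot(W[:,0]-x,W[:,1]-y)<.027)&(W[:,2]>.015)];print(n,len(P),np.percentile(P[:,2],97).round(4),P.mean(0).round(4))
E
```

```text
cl 231 0.0492 [0.5003 0.0576 0.0361]
cs 157 0.0434 [0.5548 0.0452 0.0323]
hs 61 0.0288 [ 0.4878 -0.0733  0.0254]
tr 133 0.0392 [ 0.6125 -0.213   0.0303]
```

View pics/s8c.png

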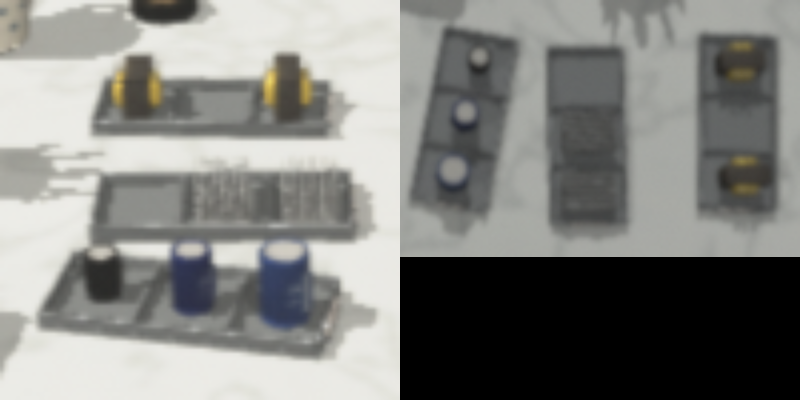

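All four parts stand flat in their bays. Their tops measure 49, 43, 29 and 39 mm, matching part height plus the 3 mm floor, and the samples have not moved. Handing in.

```bash
python3 -c "
from station import order; print(order.sign_off())"
```

```text
the job is handed in; nothing more can be done
None
```

The job is handed in at about 39 s of the 118 s allowed: both capacitors are in tray a, the heat sink in tray b and the transformer in tray c, each upright and flat in its own bay.

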